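# Start up the microscope from its key console

## Robot

A 7-joint arm with a two-finger parallel gripper is mounted at the origin on the work surface. World frame = base frame: x ahead of the robot, y to its left, z up, the work surface at z = 0. Lengths are in mm, angles in rad, forces in N, time in s.
With the tool pointing down it reaches from about 425 to 825 mm from the base axis. Payload 3.6 kg.
Tool frame: the origin (TCP) lies at the very end of the fingers, on their centre line; the grasp point (between the pads) lies 19 mm behind it; z points along the fingers, y is the line along which they close (so a half turn about z gives the same grasp; the last joint's range is limited). The gripper opens to 85 mm and grips with 20 to 120 N. Pads are 22 mm wide; open, the fingers measure 114 mm over their backs; the gripper's body (76 mm by 85 mm) begins 54 mm behind the grasp point. The pads swing forward as they close: fully open they stand 13 mm farther back than shut.
Start: joints at [-1.192, 0.615, -0.013, 1.423, 0.008, 1.103, -0.04], TCP at [255.958, 597.452, 231.297] pointing down, gripper open.
Joint ranges: [-3.12, 3.12], [-0.3, 2.06], [-1.34, 1.32], [0.26, 2.42], [-1.36, 4.5], [0.01, 1.98], [-2.84, 2.84]. Speed limits (rad/s): [2.79, 2.79, 3.14, 3.14, 3.14, 3.14, 3.14].

## Interface

Orientations are given as a unit quaternion [w, x, y, z].
In Python, from rig import ctrl, vision gives the robot as it stands. Calls block until the motion is done:
- ctrl.movep(position, orientation): joint-space move of the TCP to a pose.
- ctrl.move_linear(position, rot=None, v=150, max_force=None): straight line of the TCP; rot=None keeps the orientation; v is the mean speed in mm/s. With max_force (N) it stops when the force on the tool has changed by that much, and returns True; else False.
- ctrl.move_joints(angles): joint-space move.
- ctrl.grip(opening, force=None): finger opening in mm; force is the grip in N (None keeps the last); returns when the fingers have stopped.
- ctrl.pause(seconds).
- ctrl.inverse_kinematics(position, orientation): joint angles nearest the present ones, or None.
- ctrl.sense(): the state.
- vision.read_camera(name): name is "scene" or "top" or "wrist"; returns (picture, depth): 384x512x3 uint8, red, green, blue; 384x512 float32, mm along the optical axis (not along the pixel's ray), 0 where there is no reading.
- vision.camera_params(name): a dict with "fov_y" (degrees; the focal length in pixels is half the picture's height over the tangent of half this angle, whatever the lens; pixels are square), "cx", "cy" (the principal point, pixels), "origin" and "rotation" of the camera in the world. Camera axes: x right, y up, looking along -z (the intrinsics and any distortion apply to the point x, -y, -z); pixel columns grow to the right and rows downward; lengths in mm; the calibration is good to about 2 mm. A picture is of the moment at which its call begins: read the wrist's pose just before it. camera_params takes no time and is no camera call; for the wrist camera it gives the pose at the moment of the call.
A pose or a line that the arm cannot do raises ctrl.MotionError and nothing moves.
- ctrl.hand_in(): hands the job in; it is judged then, once.
The state is a dict: "t": time; "joint_positions": joint angles; "joint_vel": joint speeds; "tau": joint torques, N m; "tool_pos": TCP position; "tool_rot": TCP orientation; "contact_force": force on the tool from outside, world axes, zero at the start; "wrist_torque": the same for the moment, N m; "gripper_width": finger opening in mm; "gripper_force": force on a finger pad.
Only numpy, scipy, OpenCV 4.12 (cv2) and the standard library are available. Lean on these libraries where they do the work, as an engineer would, in place of code of your own. Each camera call takes 0.05 s, during which the arm holds its last target. There are 200 camera calls.

## Task

Switch on the microscope at its key console: with the fingertips, gently push in the plus-shaped key (lamp), then the large round key (camera), then the long bar key (stage drive), each all the way down and in that order; the keys stay down by themselves. Leave the small round key up, and do not shift or pick up the two specimens and the jar that stand around the console.

Things in the scene. Friction and masses are not known exactly. Their poses are not given: they have to be found in the camera images.
- console: Fixed grey tray 190 x 190 x 12 mm lying flat on the bench, at any position and turned up to about 30 degrees. Origin: centre of its underside; z up. On it stand four black key modules in a 2 x 2 square, 84 mm from centre to centre; which key stands in which place changes from run to run.
- module_cross: Fixed black module 76 x 76 x 30 mm on the tray, carrying the cross key (lamp key) at its centre. Origin: centre of its underside, 12 mm above the bench; x and y parallel to the console's, z up. Its force includes that on its key.
- key_cross_top (a point): Centre of the top face of the cross key (lamp key): a plus-shaped cap, two crossed bars each 46 x 15 mm, white like the other keys, 9 mm thick, on a vertical stem. The face is level, about 71 mm above the bench when up and 59 mm when fully down; the point moves with the key.
- key_cross (a joint): How far the cross key is pushed in, m: 0 fully up, 0.012 at its bottom stop; starts at 0 to 0.002. Moves straight down against about 4 N of friction and stays where it is left. The cap sits on this stem by a rubber spring, 2 N per mm, 7 mm at most: it sinks about 2 mm further than the stem while being pushed, more at the stop, and springs back.
- module_disc: Fixed black module 76 x 76 x 30 mm on the tray, carrying the disc key (camera key) at its centre. Origin: centre of its underside, 12 mm above the bench; x and y parallel to the console's, z up. Its force includes that on its key.
- key_disc_top (a point): Centre of the top face of the disc key (camera key): a large round cap, 40 mm in diameter, white like the other keys, 9 mm thick, on a vertical stem. The face is level, about 71 mm above the bench when up and 59 mm when fully down; the point moves with the key.
- key_disc (a joint): How far the disc key is pushed in, m: 0 fully up, 0.012 at its bottom stop; starts at 0 to 0.002. Moves straight down against about 4 N of friction and stays where it is left. The cap sits on this stem by a rubber spring, 2 N per mm, 7 mm at most: it sinks about 2 mm further than the stem while being pushed, more at the stop, and springs back.
- module_bar: Fixed black module 76 x 76 x 30 mm on the tray, carrying the bar key (stage drive key) at its centre. Origin: centre of its underside, 12 mm above the bench; x and y parallel to the console's, z up. Its force includes that on its key.
- key_bar_top (a point): Centre of the top face of the bar key (stage drive key): a long narrow bar cap, 56 mm (along the console's y) x 16 mm, white like the other keys, 9 mm thick, on a vertical stem. The face is level, about 71 mm above the bench when up and 59 mm when fully down; the point moves with the key.
- key_bar (a joint): How far the bar key is pushed in, m: 0 fully up, 0.012 at its bottom stop; starts at 0 to 0.002. Moves straight down against about 4 N of friction and stays where it is left. The cap sits on this stem by a rubber spring, 2 N per mm, 7 mm at most: it sinks about 2 mm further than the stem while being pushed, more at the stop, and springs back.
- module_pin: Fixed black module 76 x 76 x 30 mm on the tray, carrying the pin key (not used today) at its centre. Origin: centre of its underside, 12 mm above the bench; x and y parallel to the console's, z up. Its force includes that on its key.
- key_pin_top (a point): Centre of the top face of the pin key (not used today): a small round cap, 16 mm in diameter, white like the other keys, 9 mm thick, on a vertical stem. The face is level, about 71 mm above the bench when up and 59 mm when fully down; the point moves with the key.
- key_pin (a joint): How far the pin key is pushed in, m: 0 fully up, 0.012 at its bottom stop; starts at 0 to 0.002. Moves straight down against about 4 N of friction and stays where it is left. The cap sits on this stem by a rubber spring, 2 N per mm, 7 mm at most: it sinks about 2 mm further than the stem while being pushed, more at the stop, and springs back.
- specimen_a: Loose black resin specimen disc with a steel face, 32 mm diameter, 22 mm high, about 60 g, standing on the bench near the console. Origin: centre of its underside. Leave alone.
- specimen_b: Loose black resin specimen disc with a steel face, 40 mm diameter, 28 mm high, about 60 g, standing on the bench near the console. Origin: centre of its underside. Leave alone.
- jar: Loose closed jar with a metal cap, 54 mm diameter, 75 mm high, about 200 g, standing on the bench near the console. Origin: centre of its underside. Leave alone.

How it is judged:
By the outcome, as a careful person would: the job done as asked, in the order asked, and still so for the second after the job is handed in, with the robot touching nothing.
It also fails if it takes over 45 s, if anything falls off the work surface, if the arm or the gripper's body presses on something with over 40 N, if the wrist force passes 120 N, or if a joint passes its speed limit or range.

## Working session

There is one attempt and no reset: what is moved stays moved. The work goes in short steps, each a Python script; the robot and the scene stay as the last script left them, time stands still between calls to the robot, and variables do not carry over. Pictures are saved under pics/ and viewed, at most 10 in all, crops included, and the job is handed in when it is done.

```bash
ls; mkdir -p pics; python3 - <<'E'
from rig import ctrl, vision
import cv2,numpy as np
ims=[]
for n in("top","scene"):
    im,d=vision.read_camera(n); p=vision.camera_params(n); print(n,p)
    np.savez(f"pics/{n}.npz",im=im,d=d); cv2.imwrite(f"pics/{n}0.png",im[:,:,::-1])
s=ctrl.sense(); print(s["t"],s["tool_pos"],s["tool_rot"],s["contact_force"])
E
```

```text
pics
top {'fov_y': 52.35244606463511, 'cx': 246.72411064552296, 'cy': 187.07962728454513, 'origin': array([469.96312909,  73.68686063, 987.88132201]), 'rotation': array([ 0.71404606,  0.04263974, -0.05937323, -0.69627214])}
scene {'fov_y': 44.28147110246948, 'cx': 255.53572091646916, 'cy': 196.28862773460588, 'origin': array([1200.31055434,  -74.62802236,  709.46095575]), 'rotation': array([0.71712328, 0.28798101, 0.24436435, 0.58573646])}
0.1 [255.71062666 596.82761733 230.2424022 ] [-2.02268632e-04  2.00956570e-01  9.79599448e-01 -1.15678396e-03] [-0.21028099  0.03554395  0.56720764]
```

View pics/top0.png

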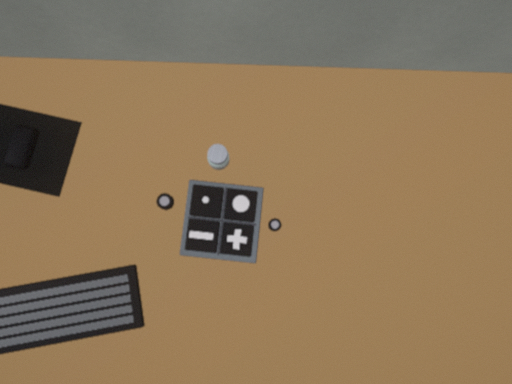

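View pics/scene0.png

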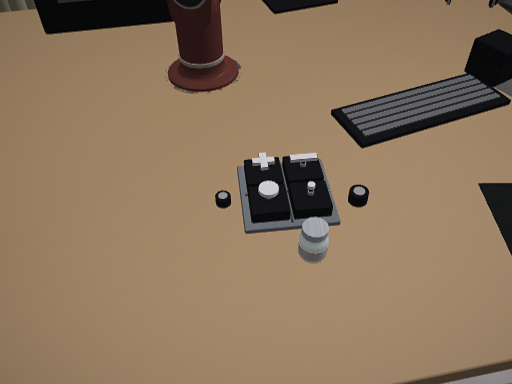

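The top view shows pin (206,200), disc (241,204), bar (202,236), cross (237,239), jar (217,155) and specimens (165,201) and (275,225). Next I'll cast rays and cross-check them against depth and the scene view.

```bash
cat >h.py <<'E'
import numpy as np,cv2
from scipy.spatial.transform import Rotation as R
from rig import ctrl,vision
def rot(p): return R.from_quat(np.array(p["rotation"])[[1,2,3,0]]).as_matrix()
def ray(p,uv):
    f=192/np.tan(np.radians(p["fov_y"]/2)); uv=np.atleast_2d(uv)
    c=np.c_[(uv[:,0]-p["cx"])/f,-(uv[:,1]-p["cy"])/f,-np.ones(len(uv))]
    return c@rot(p).T
def onplane(p,uv,z):
    d=ray(p,uv); return p["origin"]+d*((z-p["origin"][2])/d[:,2])[:,None]
def bydepth(p,uv,dep): return p["origin"]+ray(p,uv)*np.atleast_1d(dep)[:,None]
def blobs(im,lo=150,amin=20):
    hsv=cv2.cvtColor(im,cv2.COLOR_RGB2HSV); m=((hsv[...,2]>lo)&(hsv[...,1]<60)).astype(np.uint8)
    n,l,s,c=cv2.connectedComponentsWithStats(m)
    return [(c[i],s[i],l==i) for i in range(1,n) if s[i][4]>=amin]
E
python3 - <<'E'
from h import *
np.set_printoptions(precision=1,suppress=True)
for n in("top","scene"):
    z=np.load(f"pics/{n}.npz"); im,d=z["im"],z["d"]; p=vision.camera_params(n)
    print(n,rot(p).round(2).tolist())
    for uv in((100,100),(400,100),(400,300),(200,300)): print(uv,bydepth(p,uv,d[uv[1],uv[0]]))
    for c,s,m in blobs(im,150,15):
        if s[4]<2000: print(c,s,bydepth(p,c,np.median(d[m])),onplane(p,c,71))
E
```

```text
top [[0.02, 0.99, -0.14], [-1.0, 0.03, 0.02], [0.03, 0.14, 0.99]]
(100, 100) [[833.3 440.8   0.8]]
(400, 100) [[ 860.6 -352.6   -1.9]]
(400, 300) [[ 342.1 -332.8    3.8]]
(200, 300) [[331.6 159.8  -1. ]]
[216.2 153.6] [207 144  20  22 332] [[681.9 128.5  74.2]] [[682.7 128.6  71. ]]
[205.1 199.4] [202 197   7   6  31] [[571.7 151.   70.1]] [[571.6 150.9  71. ]]
[240.5 203.4] [233 196  16  16 211] [[564.4  67.3  70.5]] [[564.4  67.3  71. ]]
[164.  200.7] [161 198   7   7  40] [[570.5 255.   28.9]] [[566.1 247.   71. ]]
[274.6 224.1] [272 222   6   6  26] [[520.2 -18.5  23.8]] [[517.7 -13.9  71. ]]
[236.4 238.7] [227 229  20  20 203] [[481.6  74.7  69.6]] [[481.6  74.7  71. ]]
[200.6 235. ] [189 231  24   9 164] [[488.3 158.2  69.9]] [[488.3 158.1  71. ]]
scene [[0.19, -0.7, 0.69], [0.98, 0.15, -0.13], [-0.01, 0.7, 0.71]]
(100, 100) [[  80.5 -282.8   -1.1]]
(400, 100) [[278.  472.3  20.4]]
(400, 300) [[814.9 245.8   1. ]]
(200, 300) [[744.5 -92.    0.2]]
[262.8 159.1] [252 152  22  16 185] [[482.7  74.2  69.6]] [[484.3  73.9  71. ]]
[303.1 155.6] [290 152  27   8 144] [[489.4 158.   69.7]] [[490.9 157.5  71. ]]
[268.4 187.7] [259 181  20  14 227] [[567.4  67.5  70.1]] [[568.3  67.3  71. ]]
[311.1 184.1] [308 182   7   5  32] [[574.6 150.8  69.9]] [[575.6 150.4  71. ]]
[358.9 190.3] [354 187  11   7  48] [[572.2 255.1  29.1]] [[610.9 234.8  71. ]]
[222.5 194.7] [219 193   8   5  30] [[520.  -18.1  21.8]] [[568.7 -22.1  71. ]]
[315.2 226.9] [302 218  27  19 407] [[685.2 126.4  74.5]] [[682.3 127.6  71. ]]
[325.4 242.1] [320 236   9  11  48] [[701.8 142.7  48. ]] [[719.2 135.1  71. ]]
```

```bash
cat >>h.py <<'E'
np.set_printoptions(precision=2,suppress=True)
DOWN=[0,0,1,0]
def st(tag):
    s=ctrl.sense(); print(tag,round(s["t"],2),s["tool_pos"],s["contact_force"]); return s
def press(x,y):
    ctrl.movep([x,y,110],DOWN); ctrl.move_linear([x,y,78],v=80); ctrl.pause(.2); st("above")
    print("contact",ctrl.move_linear([x,y,60],v=12,max_force=2)); st("c")
    print("stop",ctrl.move_linear([x,y,50],v=12,max_force=9)); ctrl.pause(.2); st("bottom")
    ctrl.move_linear([x,y,100],v=80); st("up")
E
python3 - <<'E'
from h import *
ctrl.grip(0); s=ctrl.sense(); print(s["gripper_width"])
press(482.3,74.4)
ctrl.move_linear([482.3,74.4,200])
im,d=vision.read_camera("top"); p=vision.camera_params("top")
im2,d2=vision.read_camera("scene"); p2=vision.camera_params("scene")
for I,D,P in((im,d,p),(im2,d2,p2)):
    for c,s,m in blobs(I,150,15):
        if s[4]<1000: print(c,s[4],bydepth(P,c,np.median(D[m])))
cv2.imwrite("pics/s1.png",im2[:,:,::-1])
st("end")
E
```

```text
0.013821695886418848
above 3.71 [482.71  74.48  78.48] [-0.38 -0.43 -0.18]
contact True
c 4.58 [482.28  74.4   68.12] [-0.22 -0.3   2.48]
stop True
bottom 5.99 [482.35  74.41  53.36] [-1.96  0.18 11.62]
up 6.73 [481.69  74.28  99.46] [ 0.27  1.33 -0.23]
[216.27 154.1 ] 353 [[680.76 128.18  74.09]]
[239.52 198.73] 81 [[575.38  69.86  70.55]]
[163.87 200.45] 53 [[571.1  255.42  28.2 ]]
[205.   199.24] 33 [[572.08 151.18  70.07]]
[190.8 234.2] 30 [[489.47 180.92  70.32]]
[303.12 155.59] 146 [[489.33 158.05  69.56]]
[262.68 163.14] 174 [[483.    73.92  58.84]]
[268.46 187.74] 229 [[567.68  67.62  70.26]]
[311.09 184.06] 32 [[574.63 150.78  69.99]]
[358.95 190.27] 59 [[571.85 255.49  28.63]]
[222.41 195.21] 39 [[522.02 -18.43  22.4 ]]
[315.26 226.78] 417 [[685.41 126.45  75.  ]]
[325.18 242.39] 57 [[702.41 142.    47.97]]
end 7.65 [481.41  74.22 198.76] [-0.11 -0.75  0.7 ]
```

View pics/s1.png

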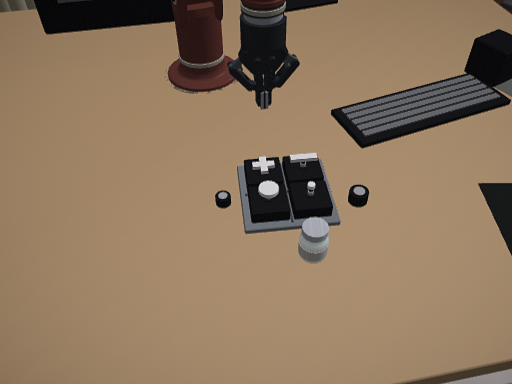

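The cross key (262,163) is now lower, with its face at 58.8 mm. The 11.6 N at 53.4 mm fits the spring against the bottom stop. Everything else is unmoved, so I'll press the disc and then the bar.

```bash
python3 - <<'E'
from h import *
ctrl.movep([566,67.4,130],DOWN); press(566,67.4)
ctrl.move_linear([566,67.4,130])
ctrl.movep([489,158,130],DOWN); press(489,158)
ctrl.move_linear([489,158,200])
ctrl.movep([489,300,230],DOWN)
for n in("top","scene"):
    I,D=vision.read_camera(n);P=vision.camera_params(n); cv2.imwrite(f"pics/{n}2.png",I[:,:,::-1])
    for c,s,m in blobs(I,150,15):
        if s[4]<1000: print(c,s[4],bydepth(P,c,np.median(D[m])))
st("end")
E
```

```text
above 9.17 [566.44  67.47  78.55] [-0.24 -0.29 -0.03]
contact True
c 10.02 [565.97  67.4   68.73] [0.54 0.14 2.75]
stop True
bottom 11.48 [566.09  67.42  53.71] [-1.97 -0.05 10.51]
up 12.22 [565.44  67.28  99.55] [ 0.43  0.78 -0.07]
above 14.12 [489.45 158.15  78.58] [ 0.48  0.77 -0.83]
contact True
c 14.98 [489.   157.98  68.35] [0.3  0.22 3.29]
stop True
bottom 16.42 [489.05 158.01  53.43] [-2.75 -0.63 10.17]
up 17.16 [488.38 157.78  99.45] [ 0.02 -0.33 -0.  ]
[216.14 153.72] 339 [[681.54 128.48  74.62]]
[164.02 200.57] 46 [[570.79 254.96  28.56]]
[205.   199.34] 32 [[571.81 151.15  70.27]]
[240.45 203.55] 210 [[565.22  67.29  58.57]]
[274.5  224.21] 28 [[519.9  -18.31  22.42]]
[236.33 238.77] 205 [[481.6   74.85  58.85]]
[201.01 234.99] 161 [[488.44 158.24  58.77]]
[262.74 163.14] 173 [[482.27  74.2   58.16]]
[302.95 159.98] 125 [[490.59 158.02  58.6 ]]
[311.09 184.06] 32 [[574.71 150.75  70.07]]
[268.38 191.9 ] 220 [[567.12  67.66  58.34]]
[358.98 190.23] 47 [[571.49 255.72  28.34]]
[222.58 194.74] 31 [[519.67 -17.8   21.28]]
[315.18 226.79] 410 [[685.21 126.37  74.77]]
[325.46 242.06] 48 [[701.63 142.79  47.74]]
end 18.71 [489.19 297.89 228.94] [ 0.56  0.5  -0.79]
```

View pics/scene2.png

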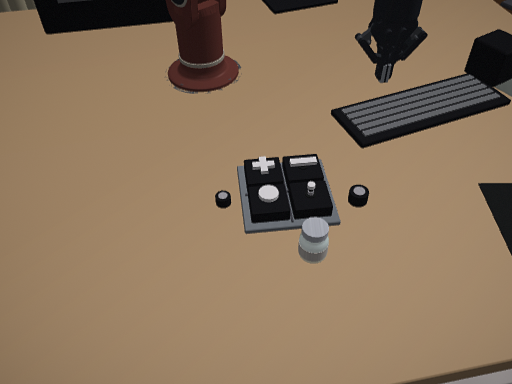

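The cross (263,163), disc (268,192) and bar (303,160) keys are all down at about 58.5 mm. The pin key (311,184) is still up at 70 mm. The specimens and jar haven't moved, and the gripper is clear.

```bash
python3 -c "
from rig import ctrl
print(ctrl.hand_in())"
```

```text
the job is handed in; nothing more can be done
None
```

The job is handed in: the lamp, camera and stage drive keys were pressed in that order and measured fully down, the small round key is still up, and the specimens and jar have not moved.

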